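# Fit the change gear on the drive unit and close its keeper

### The job

The pull frame's drive unit is being set up for a new pull rate. Put the larger of the two loose gears, boss upwards, on the unit's upright shaft with the tab of its bore in the shaft's keyway, pushed fully home on the shaft's shoulder, then swing the keeper bar fully closed over it so that it cannot climb off. Leave the smaller gear where it lies.

Things in the scene. Friction and masses are not known exactly. Their poses are not given: they have to be found in the camera images.
- gear_large: the gear to fit: plain steel spur gear, 66 mm over its teeth, 0.2 to 0.35 kg: toothed disc 10 mm thick, on it a boss 16 mm high (26 mm in all). Origin: centre of the underside, z up the axis. Starts flat on the worktop, boss up, left or right of the unit. Bore 26.4 mm, flared to 30 mm in the lowest 3 mm, with one inward tab on the gear's own -x side (see gear_tab)
- gear_grip (a point): on the larger gear's axis at mid height of the boss, 18 mm above the underside. The boss is 40 mm in diameter with two flats 36 mm apart that look to the gear's own +y and -y: pads closing along its y hold it squarely and it cannot turn in them
- gear_tab (a point): middle of the tab's inner face at its lower end, on the larger gear: 8 mm from the axis toward its -x, 8 mm above the underside. Tab 6 mm wide, from here up to 25 mm above the underside, corners chamfered 1 mm below; the lowest 8 mm of the bore are plain
- gear_small: the other gear, not wanted now: the same height, boss, bore and tab, but 50 mm over its teeth. Origin likewise. It lies on the other side of the unit from the larger gear
- drive_unit: grey worm gearbox fixed to the worktop, 122 x 90 mm and 46 mm high, foot 150 x 110 mm; round motor and black terminal box behind (to 83 mm high, 175 mm behind the shaft). Origin: on the worktop under the shaft axis; x points from the shaft to the motor, away from the robot at yaw 0. The keeper's post, 15 mm thick, stands 56 mm along +x from the shaft
- shaft_seat (a point): on the axis of the upright shaft, in the plane of the shoulder (35 mm wide, 54 mm above the worktop) where the gear's underside rests when home: the gear's origin is then here. Turns with the shaft: the keyway is on its -x side, so the tab fits when the gear's x points as this x does. z up
- shaft_end (a point): centre of the shaft's end face, 24 mm above the shoulder; axes as shaft_seat. Shaft 24 mm thick, end chamfered 1.2 mm; one keyway, 8.4 mm wide, floor 6.4 mm from the axis, open at the end. With the tab beside the keyway a gear stops on this face, 16 mm short of home; turned to the keyway (0.1 rad play each way) it drops. Home, the boss top is 2 mm above this face
- drive_shaft (a joint): turn of the shaft about its upright axis, rad, 0 with the keyway toward the unit's -x, positive counter-clockwise from above. Stiff (0.6 N m): a gear rubbing on the end does not carry it along. Starts within 0.45 of 0 and need not be changed
- keeper (a joint): swing of the keeper bar about its post, rad: 0 = closed on its stop, bar from the post over the shaft; opens clockwise from above to 2.2; at 1.57 it points along the unit's +y. Starts open, 1.7 to 2.1. Friction 0.06 N m, stays where left. Bar 14 mm wide, 6 mm thick, underside 28.5 mm above the shoulder: passes 2.5 mm over a gear that is home, strikes one that is not
- keeper_knob (a point): centre of the upright black knob, 17 mm in diameter and 24 mm high (12 mm above and below this point), on the keeper bar's free end, 80 mm from the post's axis; 106.5 mm above the worktop
- keeper_hinge (a point): on the post's upright axis at mid thickness of the keeper bar, 85.5 mm above the worktop

How it is judged:
By the outcome, as a careful person would: the job done as asked, in the order asked, and still so for the second after the job is handed in, with the robot touching nothing.
It also fails if it takes over 56 s, if anything falls off the work surface, if the arm or the gripper's body presses on something with over 40 N, if the wrist force passes 120 N, or if a joint passes its speed limit or range.

### The arm

A 6-joint arm with a two-finger parallel gripper is mounted at the origin on a cart in front of the work surface, level with it; the furniture and walls round the work are solid. World frame = base frame: x ahead of the robot, y to its left, z up, the work surface at z = 0. Lengths are in m, angles in rad, forces in N, time in s.
With the tool pointing down it reaches from about 0.375 to 0.975 m from the base axis. Payload 3.8 kg.
Tool frame: the origin (TCP) lies between the finger pads; the fingertips stand 19 mm ahead of it and the grasp point (between the pads) is the TCP; z points along the fingers, y is the line along which they close (so a half turn about z gives the same grasp; the last joint's range is limited). The gripper opens to 88 mm and grips with 3 to 60 N. Pads are 18 mm wide; open, the fingers measure 123 mm over their backs; the gripper's body (75 mm by 187 mm) begins 45 mm behind the grasp point.
Start: joints at [1.259, 0.264, 1.604, -0, 1.274, -0.037], TCP at [0.183, 0.65, 0.258] pointing down, gripper open.
Joint ranges: [-2.63, 2.63], [-0.94, 2.18], [0.31, 2.57], [-1.31, 4.45], [0, 2.66], [-2.55, 2.55]. Speed limits (rad/s): [2.57, 2.57, 3.14, 3.14, 3.14, 3.14].

### API

Orientations are given as a rotation vector (axis times angle).
In Python, from cell import manip, vision, job, nets gives the robot as it stands. Calls block until the motion is done:
- manip.move_pose(position, orientation): joint-space move of the TCP to a pose.
- manip.move_linear(position, rate=0.15, rot=None): straight line of the TCP; rot=None keeps the orientation; rate is the mean speed in m/s.
- manip.set_joints(angles): joint-space move.
- manip.set_gripper(opening, force=None): finger opening in m; force is the grip in N (None keeps the last); returns when the fingers have stopped.
- manip.dwell(seconds).
- manip.inverse_kinematics(position, orientation): joint angles nearest the present ones, or None.
- manip.state(): the state.
- vision.capture(name): name is "scene" or "top" or "wrist"; returns a dict with "image" (420x560x3 uint8, blue, green, red), "z_map" (420x560 float32, m along the optical axis (not along the pixel's ray), 0 where there is no reading), "intrinsics" (3x3 intrinsics, pixels), "position" and "orientation" of the camera in the world; the wrist camera has in their place "T_tool_cam" (4x4, takes a point from camera to tool coordinates, whose origin is the TCP and whose axes are the flange's). Camera axes: x right, y down, z forward; pixel columns grow to the right and rows downward; lengths in m; the calibration is good to about 2 mm. A picture is of the moment at which its call begins: read the wrist's pose just before it.
A pose or a line that the arm cannot do raises manip.IKError and nothing moves.
- job.close_job(): hands the job in; it is judged then, once.
Trained networks look in a picture, given as the dict that the camera call returned (one of the last four; its "shot" number tells which), for a name from the list of things; names that differ only in an ending like _2 or _b are one class to them, and where a whole thing is asked for, a point or a joint stands for the part that bears it (a point fixed in the world has none). Each returns a list of dicts, best first, with "p" (0 to 1); they miss things now and then, are a little off and sometimes report something else, mostly with a low value. They report only what shows in the picture. A call takes as long as a camera call.
- nets.search_frame(picture, thing): "point" ([x, y, z] in m, in the coordinates of the camera as it stood for that picture, good to about 4 mm: the middle of the surface that is visible of it).
- nets.place_of(picture, thing): "point" ([x, y, z] in m, in the coordinates of the camera as it stood for that picture, good to about 4 mm: a listed point, or the origin of a listed thing).
The state is a dict: "clock": time; "joint_pos": joint angles; "joint_velocities": joint speeds; "tau": joint torques, N m; "tool_pos": TCP position; "tcp_rot": TCP orientation; "contact_force": force on the tool from outside, world axes, zero at the start; "moment": the same for the moment, N m; "gripper_width": finger opening in m; "grasp_force": force on a finger pad.
Only numpy, scipy, OpenCV 4.12 (cv2) and the standard library are available. Lean on these libraries where they do the work, as an engineer would, in place of code of your own. Each camera call takes 0.05 s, during which the arm holds its last target. There are 200 camera calls.

## Working session

There is one attempt and no reset: what is moved stays moved. The work goes in short steps, each a Python script; the robot and the scene stay as the last script left them, time stands still between calls to the robot, and variables do not carry over. Pictures are saved under pics/ and viewed, at most 10 in all, crops included, and the job is handed in when it is done.

```bash
ls; mkdir -p pics; cat > h.py <<'E'
import numpy as np, cv2
from scipy.spatial.transform import Rotation as R
from cell import manip, vision, job, nets
def campose(c, st=None):
    if "T_tool_cam" in c:
        T=np.eye(4);T[:3,:3]=R.from_rotvec(st["tcp_rot"]).as_matrix();T[:3,3]=st["tool_pos"]
        return T@np.array(c["T_tool_cam"])
    T=np.eye(4);o=np.array(c["orientation"],float)
    T[:3,:3]=o if o.shape==(3,3) else R.from_rotvec(o).as_matrix()
    T[:3,3]=c["position"];return T
def shot(name):
    st=manip.state();c=vision.capture(name);return c,campose(c,st)
def w(T,p): return T[:3,:3]@np.array(p)+T[:3,3]
def cloud(c,T):
    z=c["z_map"];K=np.array(c["intrinsics"]);v,u=np.mgrid[:z.shape[0],:z.shape[1]]
    P=np.stack([(u-K[0,2])/K[0,0]*z,(v-K[1,2])/K[1,1]*z,z],-1)
    P=P@T[:3,:3].T+T[:3,3];P[z<=0]=np.nan;return P
def proj(c,T,p):
    q=np.linalg.inv(T)@np.append(p,1);K=np.array(c["intrinsics"]);q=K@q[:3];return q[:2]/q[2]
def ask(c,T,names,n=2):
    for k in names:
        for r in nets.place_of(c,k)[:n]: 
            p=w(T,r["point"]);print(k,round(r["p"],2),p.round(4),proj(c,T,p).round(0))
E
python3 - <<'E'
from h import *
for n in ("top","scene"):
    c,T=shot(n);cv2.imwrite(f"pics/{n}0.png",c["image"]);print(n,c["orientation"],T[:3,3])
    ask(c,T,["gear_large","gear_small","gear_grip","gear_tab","drive_unit","shaft_seat","shaft_end","keeper_knob","keeper_hinge"])
print(manip.state())
E
```

```text
cell.py
pics
top [-2.13332595  2.12106338 -0.18809764] [ 3.03072384e-01 -3.13184570e-04  1.25243892e+00]
gear_large 0.94 [ 0.4378  0.3119 -0.0006] [150. 243.]
gear_small 0.82 [ 0.413  -0.2595  0.0033] [392. 255.]
gear_grip 0.68 [0.4392 0.3168 0.0187] [146. 242.]
gear_grip 0.31 [ 0.4143 -0.2579  0.0006] [391. 254.]
gear_tab 0.82 [0.4268 0.3108 0.0102] [149. 247.]
drive_unit 0.92 [ 0.5403 -0.0098 -0.0025] [286. 201.]
drive_unit 0.19 [ 0.5409 -0.011   0.081 ] [287. 194.]
shaft_end 0.67 [ 0.5391 -0.0089  0.079 ] [286. 195.]
shaft_end 0.35 [0.6307 0.0567 0.1008] [257. 153.]
keeper_knob 0.8 [0.6306 0.0561 0.1008] [257. 153.]
keeper_hinge 0.57 [ 0.5905 -0.0174  0.0856] [290. 172.]
scene [-2.13035087  0.62563819 -0.29222323] [ 0.04636677 -0.78540319  0.75595242]
gear_large 0.65 [0.4386 0.3135 0.0011] [198. 187.]
gear_small 0.92 [ 4.102e-01 -2.585e-01  3.000e-04] [304. 325.]
gear_grip 0.51 [0.4401 0.3143 0.0219] [198. 180.]
gear_tab 0.74 [0.4331 0.3149 0.0134] [196. 184.]
drive_unit 0.68 [ 0.5347 -0.0126 -0.0036] [290. 238.]
shaft_seat 0.5 [ 0.5403 -0.0148  0.0765] [292. 211.]
shaft_end 0.48 [ 0.5349 -0.0125  0.0776] [290. 211.]
keeper_knob 0.47 [0.6313 0.0513 0.1009] [308. 178.]
keeper_hinge 0.64 [ 0.5977 -0.0156  0.085 ] [312. 201.]
{'clock': 1.0, 'joint_pos': array([ 1.25912135e+00,  2.63876635e-01,  1.60400037e+00,  4.23428223e-06,
        1.27368259e+00, -3.69220040e-02]), 'joint_velocities': array([ 0.00082206,  0.00076629, -0.00037851,  0.00118638, -0.00209003,
        0.00069941]), 'tau': array([ 7.93267600e-05, -5.02072656e+01, -3.57272351e+01,  7.28203543e-02,
        1.82999630e-02, -2.17452850e-05]), 'tool_pos': array([0.18314863, 0.64967841, 0.25772128]), 'tcp_rot': array([4.30226447e-01, 3.11199271e+00, 5.22534305e-05]), 'contact_force': array([ 0.52192337, -0.81988829,  0.49184867]), 'moment': array([ 0.05868198, -0.00072572,  0.02977916]), 'grasp_force': 0.0, 'gripper_width': 0.08836336943171064}
```

```bash
cat >> h.py <<'E'
def down(yaw): return (R.from_euler('z',yaw)*R.from_euler('x',np.pi)).as_rotvec()
E
python3 - <<'E'
from h import *
c,T=shot("wrist");print(np.array(c["T_tool_cam"]).round(3).tolist(),np.array(c["intrinsics"]).tolist())
off=np.array(c["T_tool_cam"])[:3,3]
def look(xy,h,yaw,name,names):
    rv=down(yaw);d=R.from_rotvec(rv).apply(off)
    p=[xy[0]-d[0],xy[1]-d[1],h]
    try: manip.move_pose(p,rv)
    except manip.IKError: print("ik",p); return
    manip.dwell(.2)
    c,T=shot("wrist");cv2.imwrite(f"pics/{name}.png",c["image"]);np.savez(f"pics/{name}.npz",T=T,z_map=c["z_map"],image=c["image"],intrinsics=c["intrinsics"])
    print(name,T[:3,3].round(3),manip.state()["clock"]);ask(c,T,names)
look((.438,.313),.17,.62+1.57,"wg",["gear_large","gear_grip","gear_tab"])
look((.54,-.012),.26,1.57,"ws",["shaft_seat","shaft_end","keeper_hinge","keeper_knob"])
a=cv2.imread("pics/wg.png");b=cv2.imread("pics/ws.png")
if a is not None and b is not None: cv2.imwrite("pics/both.png",cv2.resize(np.hstack([a,b]),(800,300)))
E
```

```text
[[-0.0, -0.96, -0.28, 0.072], [1.0, -0.001, 0.001, -0.0], [-0.001, -0.28, 0.96, -0.127], [0.0, 0.0, 0.0, 1.0]] [[321.92814157775456, 0.0, 276.85303792753405], [0.0, 321.92814157775456, 205.0603899114174], [0.0, 0.0, 1.0]]
wg [0.438 0.314 0.298] 3.125
gear_large 0.78 [0.4351 0.3125 0.0045] [273. 110.]
gear_grip 0.64 [0.4355 0.3172 0.0133] [276. 106.]
gear_grip 0.56 [0.4367 0.3165 0.0035] [277. 108.]
gear_tab 0.86 [0.4282 0.3126 0.0099] [266. 105.]
ws [ 0.54  -0.011  0.387] 4.8583
shaft_seat 0.69 [ 0.5397 -0.0128  0.0559] [277. 113.]
shaft_end 0.72 [ 0.5379 -0.0126  0.0798] [275. 113.]
keeper_hinge 0.67 [ 0.5933 -0.0171  0.0867] [336. 119.]
```

View pics/top0.png

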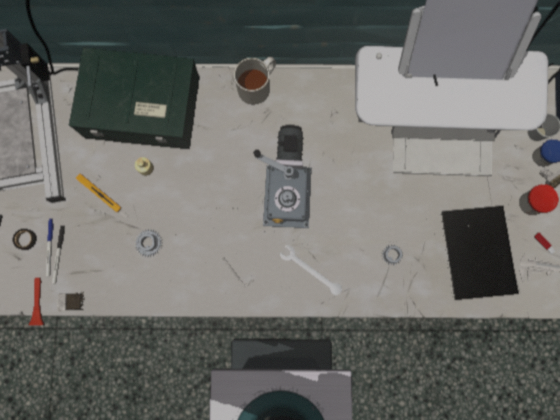

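View pics/both.png

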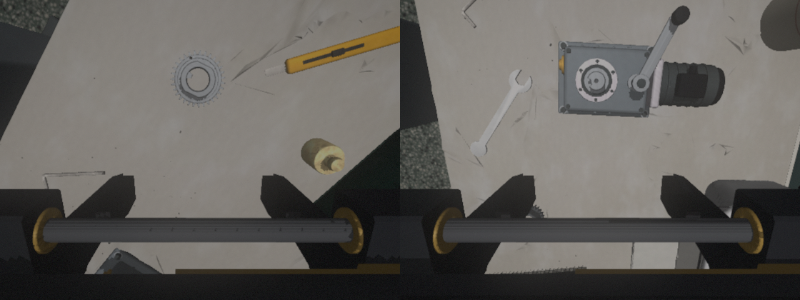

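```bash
cat >> h.py <<'E'
def look(xy,h,yaw,tx,name,names,ty=0):
    """place tool so xy is at tool x=tx, y=ty; TCP height h"""
    rv=down(yaw);d=R.from_rotvec(rv).apply([tx,ty,0])
    manip.move_pose([xy[0]-d[0],xy[1]-d[1],h],rv);manip.dwell(.2)
    c,T=shot("wrist");np.savez(f"pics/{name}.npz",T=T,z_map=c["z_map"],image=c["image"],intrinsics=c["intrinsics"])
    print(name,T[:3,3].round(3),manip.state()["clock"]);ask(c,T,names)
    return c,T
def crop(c,T,p,r=70,s=400):
    u,v=proj(c,T,p).round().astype(int);u0,v0=max(u-r,0),max(v-r,0)
    print("crop",u0,v0,s/(2*r));return cv2.resize(c["image"][v0:v0+2*r,u0:u0+2*r],(s,s),interpolation=cv2.INTER_CUBIC)
E
python3 - <<'E'
from h import *
N=["shaft_seat","shaft_end","keeper_knob","keeper_hinge"]
c,T=look((.54,-.012),.165,1.57,.045,"s1",N);A=crop(c,T,(.54,-.012,.078))
c,T=look((.54,-.012),.165,1.57,.045,"s2",N,ty=.04)
c,T=look((.438,.314),.08,2.19,.045,"g1",["gear_grip","gear_tab"]);B=crop(c,T,(.438,.314,.026))
c,T=look((.438,.314),.08,2.19,.045,"g2",["gear_grip","gear_tab"],ty=.04)
cv2.imwrite("pics/close.png",np.hstack([A,B]))
E
```

```text
s1 [0.542 0.014 0.295] 5.7917
shaft_seat 0.64 [ 0.5384 -0.0147  0.0576] [271. 152.]
shaft_end 0.86 [ 0.5377 -0.0108  0.082 ] [269. 151.]
keeper_knob 0.77 [0.6251 0.0556 0.1003] [428.  32.]
keeper_hinge 0.75 [ 0.5919 -0.0153  0.0845] [352. 158.]
crop 203 82 2.857142857142857
s2 [0.501 0.015 0.293] 6.525
shaft_seat 0.72 [ 0.5406 -0.0152  0.0554] [331. 154.]
shaft_end 0.71 [ 0.5385 -0.014   0.0806] [334. 157.]
keeper_knob 0.71 [0.6256 0.0521 0.103 ] [510.  38.]
keeper_knob 0.55 [ 0.5918 -0.0151  0.086 ] [418. 160.]
g1 [0.423 0.335 0.208] 8.2833
gear_grip 0.85 [0.4377 0.3162 0.0165] [278. 153.]
gear_tab 0.95 [0.4284 0.3138 0.0099] [263. 146.]
crop 206 89 2.857142857142857
g2 [0.391 0.313 0.208] 8.9167
gear_tab 0.68 [0.4372 0.3192 0.0134] [345. 150.]
```

View pics/close.png

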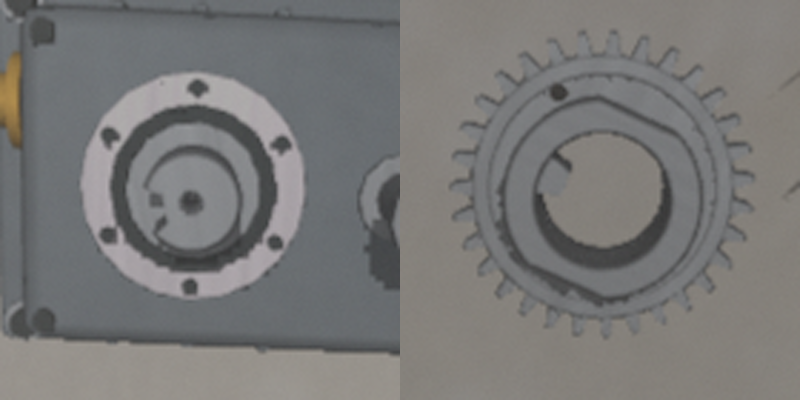

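```bash
cat > m.py <<'E'
from h import *
def rect(c,T,ctr,z,half,s=400):
    P=lambda x,y: proj(c,T,(ctr[0]+x,ctr[1]+y,z))
    # image right = -y world, up = +x world
    src=np.float32([P(half,half),P(half,-half),P(-half,-half),P(-half,half)])
    M=cv2.getPerspectiveTransform(src,np.float32([[0,0],[s,0],[s,s],[0,s]]))
    return cv2.warpPerspective(c["image"],M,(s,s),flags=cv2.INTER_CUBIC)
ims=[]
for n,ctr,z,half in (("s1",(.54,-.012),.078,.018),("s2",(.54,-.012),.078,.018),("g1",(.438,.314),.026,.024),("g2",(.438,.314),.026,.024)):
    d=dict(np.load(f"pics/{n}.npz"));T=d["T"];P=cloud(d,T).reshape(-1,3)
    r=np.hypot(P[:,0]-ctr[0],P[:,1]-ctr[1]);m=(r<.03)&(np.abs(P[:,2]-z)<.006);Q=P[m]
    print(n,m.sum(),"z med",np.median(Q[:,2]).round(4),Q[:,2].std().round(4),end=" ")
    e,_=cv2.minEnclosingCircle(Q[:,:2].astype(np.float32)*1000);print("enc",np.round(e,1),round(_,1))
    if n[0]=="g":
        a=np.radians(np.arange(180));pr=Q[:,0,None]*np.cos(a)+Q[:,1,None]*np.sin(a)
        wd=np.percentile(pr,99.5,0)-np.percentile(pr,.5,0);k=wd.argsort()[:12];print("narrow deg",k,wd[k[:3]].round(4),wd.max().round(4))
    im=rect(d,T,ctr,z,half,300);cv2.line(im,(150,140),(150,160),(0,0,255));cv2.line(im,(140,150),(160,150),(0,0,255));ims.append(im)
cv2.imwrite("pics/rect.png",np.vstack([np.hstack(ims[:2]),np.hstack(ims[2:])]))
E
python3 m.py
```

```text
s1 895 z med 0.0782 0.001 enc [537.6 -12.7] 12.1
s2 929 z med 0.0782 0.0012 enc [537.6 -12.6] 12.0
g1 2299 z med 0.0261 0.0012 enc [438.1 313.5] 20.1
narrow deg [ 99 102 101 103 100  98 104  97 105  96 106 107] [0.0355 0.0356 0.0356] 0.0389
g2 2378 z med 0.0261 0.0013 enc [438.1 313.7] 20.1
narrow deg [102 103 101 100  99  98 104  96  97 105  95 106] [0.0355 0.0355 0.0356] 0.0392
```

View pics/rect.png

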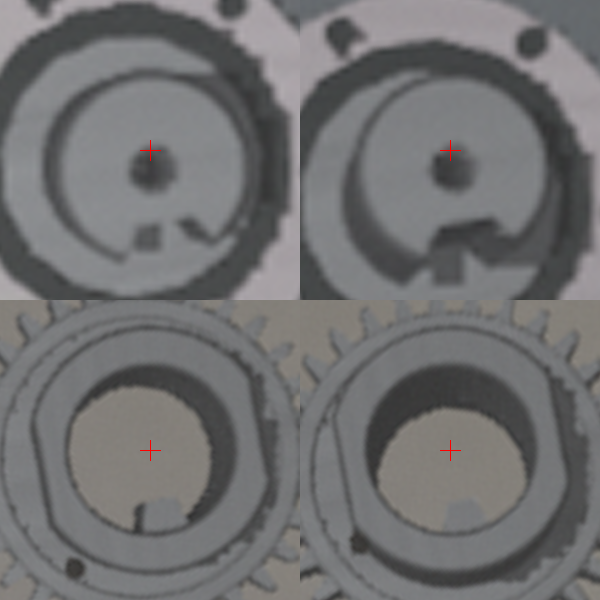

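```bash
python3 - <<'E'
from h import *
for n in ("s1","s2"):
    d=dict(np.load(f"pics/{n}.npz"));P=cloud(d,d["T"]).reshape(-1,3);c=np.array([.5376,-.01265])
    q=P[np.abs(P[:,2]-.0782)<.003][:,:2]-c;r=np.hypot(*q.T);a=np.degrees(np.arctan2(-q[:,1],-q[:,0]))
    for lo,hi in ((.007,.009),(.009,.011)):
        s=np.sort(a[(r>lo)&(r<hi)]);g=np.diff(s);k=g.argsort()[-3:][::-1];print(n,lo,[(s[i].round(1),s[i+1].round(1)) for i in k])
g=(.4381,.3136);rv=down(np.radians(10.3)+np.pi)
manip.set_gripper(.06,40)
manip.move_pose([*g,.09],rv);print(manip.state()["joint_pos"].round(2))
manip.move_linear([*g,.0315],.08)
s=manip.state();print(s["clock"],s["tool_pos"],s["contact_force"].round(1))
manip.set_gripper(.02,40);manip.dwell(.3)
s=manip.state();print(s["clock"],s["gripper_width"],s["grasp_force"],s["contact_force"].round(1))
manip.move_linear([*g,.13],.12)
s=manip.state();print(s["clock"],s["gripper_width"],s["grasp_force"],s["contact_force"].round(1),R.from_rotvec(s["tcp_rot"]).as_euler('zyx').round(3))
c,T=shot("wrist");cv2.imwrite("pics/held.png",c["image"])
E
```

```text
s1 0.007 [(np.float64(-16.6), np.float64(37.9)), (np.float64(88.0), np.float64(92.5)), (np.float64(-93.3), np.float64(-89.0))]
s1 0.009 [(np.float64(-16.7), np.float64(38.4)), (np.float64(88.4), np.float64(91.9)), (np.float64(-92.8), np.float64(-89.3))]
s2 0.007 [(np.float64(-11.9), np.float64(34.4)), (np.float64(44.4), np.float64(49.9)), (np.float64(-172.9), np.float64(-168.0))]
s2 0.009 [(np.float64(-16.5), np.float64(37.7)), (np.float64(-81.2), np.float64(-77.6)), (np.float64(49.7), np.float64(53.3))]
[ 0.57  0.17  2.05 -0.    0.92 -1.17]
11.4583 [0.43844538 0.31381539 0.03166429] [-0.1 -0.6  0.3]
12.25 0.03565368920218231 40.00094846589491 [-0.9  0.1  5.1]
13.225 0.03528699801105563 39.99915358610451 [-0.8  0.3 -3.1] [ 2.962e+00 -2.000e-03  3.141e+00]
```

View pics/held.png

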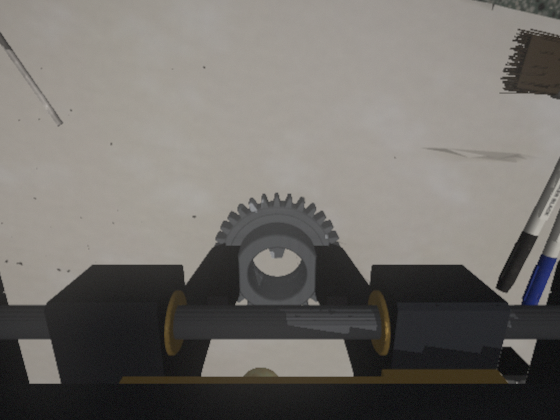

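```bash
python3 - <<'E'
from h import *
s0=np.array([.5376,-.01265]);rv=down(np.radians(10.7)+np.pi)
manip.move_linear([*s0,.16],.3,rot=rv) if 0 else manip.move_pose([*s0,.16],rv)
manip.move_linear([*s0,.114],.08);manip.dwell(.2)
f0=manip.state()["contact_force"];print(f0.round(1),manip.state()["joint_pos"].round(2))
z=.114
while z>.0855:
    z-=.0015;manip.move_linear([*s0,z],.03)
    s=manip.state();f=s["contact_force"]-f0
    print(round(z,4),s["tool_pos"].round(4),f.round(1),s["moment"].round(2))
    if np.linalg.norm(f)>25: print("stop");break
print(s["clock"])
E
```

```text
[ 0.2  0.3 -2. ] [-0.07  0.14  2.03  0.    0.97 -1.83]
0.1125 [ 0.5376 -0.0127  0.1126] [-0.4 -1.1 -0.3] [0.04 0.01 0.01]
0.111 [ 0.5374 -0.0126  0.1108] [ 0.2 -0.4 -0.8] [ 0.09 -0.07  0.  ]
0.1095 [ 0.5375 -0.0126  0.1093] [-1.  -0.2 -1.1] [0.08 0.07 0.03]
0.108 [ 0.5375 -0.0126  0.1078] [-0.4 -1.1 -1.8] [0.04 0.04 0.01]
0.1065 [ 0.5375 -0.0126  0.1064] [-0.4 -0.5 -1.5] [ 0.06 -0.02 -0.03]
0.105 [ 0.5375 -0.0127  0.1049] [-0.3  0.2 -1.3] [ 0.06 -0.02 -0.02]
0.1035 [ 0.5375 -0.0127  0.1034] [-1.1 -0.2 -0.2] [-0.01 -0.02 -0.01]
0.102 [ 0.5375 -0.0126  0.1018] [-0.5 -1.  -0.7] [ 0.04 -0.03  0.02]
0.1005 [ 0.5375 -0.0126  0.1004] [ 0.  -0.7 -1.1] [ 0.06  0.01 -0.02]
0.099 [ 0.5375 -0.0126  0.0989] [ 0.6  0.2 -0.9] [0.06 0.02 0.02]
0.0975 [ 0.5375 -0.0127  0.0974] [-0.8 -1.1 -0.9] [0.11 0.03 0.02]
0.096 [ 0.5375 -0.0126  0.0959] [-0.1 -0.4 -1.3] [ 0.04  0.01 -0.  ]
0.0945 [ 0.5375 -0.0127  0.0944] [-0.8 -0.1 -0.6] [0.04 0.02 0.03]
0.093 [ 0.5375 -0.0126  0.0929] [ 0.5  1.2 -0.6] [-0.01  0.05  0.01]
0.0915 [ 0.5374 -0.0127  0.0913] [ 0.  -0.3 -1.2] [ 0.08 -0.04 -0.02]
0.09 [ 0.5375 -0.0127  0.0899] [-0.4 -0.  -0.3] [ 0.01 -0.02 -0.01]
0.0885 [ 0.5375 -0.0127  0.0884] [-0.1 -0.1 -0.5] [ 0.08 -0.01  0.01]
0.087 [ 0.5375 -0.0126  0.0869] [-0.4  0.2 -1.2] [ 0.07 -0.02 -0.03]
0.0855 [ 0.5379 -0.0127  0.0859] [-0.6 -0.8  2.8] [ 0.04  0.1  -0.01]
20.2417
```

```bash
python3 - <<'E'
from h import *
s=manip.state();p=s["tool_pos"].copy();p[0],p[1]=.5376,-.01265
for z in (.0848,.0840,.0832):
    manip.move_linear([p[0],p[1],z],.02);s=manip.state();print(z,s["tool_pos"].round(4),s["contact_force"].round(1))
    if s["contact_force"][2]>15: break
manip.set_gripper(.046);print(manip.state()["gripper_width"],manip.state()["contact_force"].round(1))
manip.move_linear([p[0],p[1],.18],.15)
c,T=look((.585,.0),.19,1.57,.045,"k1",["keeper_knob","keeper_hinge","gear_grip","gear_large"])
A=c["image"];P=cloud(c,T).reshape(-1,3)
c2,T2=look((.585,.0),.19,1.57,.045,"k2",["keeper_knob","keeper_hinge"],ty=.05)
for Q in (P,cloud(c2,T2).reshape(-1,3)):
  for nm,ctr,rad,z in (("knob",(.626,.054),.02,.1185),("boss",(.5376,-.0127),.025,.080),("hinge",(.592,-.0155),.015,.0885)):
    m=(np.hypot(Q[:,0]-ctr[0],Q[:,1]-ctr[1])<rad)&(abs(Q[:,2]-z)<.005);q=Q[m]
    if m.sum()>10: e,r=cv2.minEnclosingCircle(q[:,:2].astype(np.float32)*1000);print(nm,m.sum(),np.percentile(q[:,2],[5,50,95]).round(4),np.round(e,1),round(r,1))
    else: print(nm,m.sum())
cv2.imwrite("pics/home.png",A);print(manip.state()["clock"])
E
```

```text
0.0848 [ 0.538  -0.0127  0.0858] [-3.1 -0.2  5. ]
0.084 [ 0.538  -0.0127  0.0858] [-5.6  0.1  9.9]
0.0832 [ 0.5381 -0.0127  0.0857] [-7.1  0.9 15. ]
0.04592932072047974 [-0.1  0.6  2.5]
k1 [0.585 0.027 0.317] 23.9083
keeper_knob 0.67 [0.6252 0.0531 0.1017] [342.  68.]
keeper_hinge 0.6 [ 0.5916 -0.0166  0.085 ] [286. 174.]
gear_grip 0.69 [ 0.5399 -0.011   0.0682] [219. 163.]
gear_large 0.69 [ 0.5353 -0.0093  0.0552] [216. 158.]
k2 [0.536 0.027 0.318] 24.675
keeper_knob 0.63 [0.6249 0.0523 0.0968] [416.  70.]
keeper_hinge 0.69 [ 0.5949 -0.0141  0.0845] [357. 170.]
knob 134 [0.1135 0.1139 0.1147] [629.3  55.4] 8.0
boss 2062 [0.0767 0.0795 0.0812] [537.5 -13.1] 20.2
hinge 690 [0.088  0.0898 0.093 ] [593.6 -13.4] 12.5
knob 107 [0.1135 0.1138 0.1146] [629.3  55.5] 7.7
boss 2009 [0.0769 0.0795 0.0811] [537.3 -13.2] 20.2
hinge 724 [0.0874 0.0897 0.0931] [593.1 -13.4] 12.7
24.775
```

View pics/home.png

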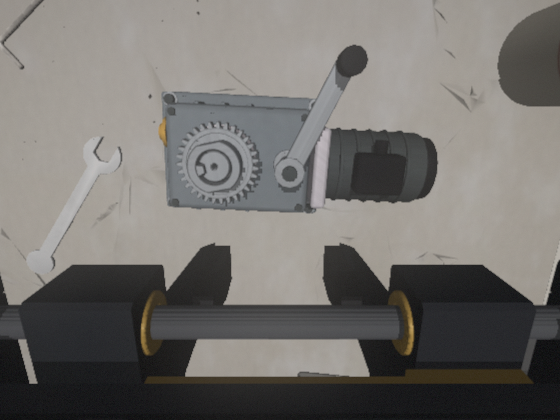

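```bash
python3 - <<'E'
from h import *
for n in ("k1","k2"):
    d=dict(np.load(f"pics/{n}.npz"));Q=cloud(d,d["T"]).reshape(-1,3)
    m=(np.hypot(Q[:,0]-.627,Q[:,1]-.0545)<.022)&(Q[:,2]>.093);print(np.percentile(Q[m][:,2],[0,5,25,50,75,95,100]).round(4),m.sum(),Q[m].mean(0))
    for lo,hi in ((.093,.103),(.103,.125)):
        k=m&(Q[:,2]>lo)&(Q[:,2]<hi)
        if k.sum()>9: print(lo,k.sum(),cv2.minEnclosingCircle(Q[k][:,:2].astype(np.float32)*1000))
    for z0 in (.0865,.0885,.0905,.0925):
        k=(np.hypot(Q[:,0]-.593,Q[:,1]+.0145)<.02)&(abs(Q[:,2]-z0)<.001);print(z0,k.sum(),Q[k].mean(0).round(4))
# triangulate knob top (350,62 in k1) at z=.1185 and hinge (290,173) at .093
    if n=="k1":
        K=d["intrinsics"];T=d["T"]
        for u,v,z in ((351,61,.1185),(290,173,.0925)):
            r=T[:3,:3]@np.linalg.inv(K)@[u,v,1];print((T[:3,3]+r*(z-T[2,3])/r[2]).round(4))
E
```

```text
[0.0992 0.104  0.112  0.1127 0.1133 0.114  0.116 ] 797 [0.62868958 0.05533297 0.11183544]
0.093 31 ((626.0447387695312, 54.29215621948242), 7.191499710083008)
0.103 766 ((629.6572875976562, 55.70393371582031), 8.653779029846191)
0.0865 18 [ 0.5949 -0.0056  0.0868]
0.0885 379 [ 0.5976 -0.0065  0.0888]
0.0905 405 [ 0.5939 -0.0135  0.0901]
0.0925 65 [ 0.5937 -0.0145  0.0929]
[0.6272 0.0545 0.1185]
[ 0.5942 -0.0148  0.0925]
[0.0964 0.1011 0.1107 0.1124 0.1131 0.1138 0.1148] 932 [0.62763183 0.05533823 0.11071401]
0.093 82 ((627.532470703125, 55.2416877746582), 8.21750259399414)
0.103 850 ((629.3998413085938, 55.9747314453125), 8.785860061645508)
0.0865 38 [ 0.5908 -0.0062  0.0868]
0.0885 431 [ 0.5967 -0.0073  0.0888]
0.0905 356 [ 0.5935 -0.0134  0.0901]
0.0925 74 [ 0.5933 -0.0154  0.093 ]
```

```bash
python3 - <<'E'
from h import *
H=np.array([.5935,-.0145]);k=np.array([.6294,.0557]);r=np.linalg.norm(k-H);a0=np.degrees(np.arctan2(*(k-H)[::-1]));print(r,a0)
rv=down(np.radians(a0))
manip.move_pose([*k,.16],rv);manip.move_linear([*k,.111],.08);f0=manip.state()["contact_force"];print(f0.round(1))
manip.set_gripper(.008,12);s=manip.state();print(s["gripper_width"],s["grasp_force"],s["contact_force"].round(1),s["joint_pos"].round(2))
a=a0
while a<183:
    a+=4 if a<170 else 1.5;t=np.radians(a)
    manip.move_linear([*(H+r*np.array([np.cos(t),np.sin(t)])),.111],.08,rot=down(t))
    s=manip.state();f=s["contact_force"]-f0;tan=f@[-np.sin(t),np.cos(t),0]
    d=s["tool_pos"][:2]-H;
    print(round(a,1),np.degrees(np.arctan2(d[1],d[0])).round(1),"tan",tan.round(1),"rad",(f@[np.cos(t),np.sin(t),0]).round(1),f[2].round(1),s["gripper_width"].round(4))
    if np.linalg.norm(f)>25 or (a>172 and tan<-8): print("stop");break
print(s["clock"])
E
```

```text
0.07884700374776454 62.914978712321
[-0.6  0.9  0.4]
0.016719771880202693 12.000111225061119 [-0.  -0.5  1.1] [0.05 0.31 1.83 0.   1.   0.52]Traceback (most recent call last):
  File "<stdin>", line 12, in <module>
AttributeError: 'float' object has no attribute 'round'
```

```bash
python3 - <<'E'
from h import *
H=np.array([.5935,-.0145]);r=.07885;a=66.9;f0=np.array([-.6,.9,.4])
while a<183:
    a+=4 if a<170 else 1.5;t=np.radians(a)
    manip.move_linear([*(H+r*np.array([np.cos(t),np.sin(t)])),.111],.08,rot=down(t))
    s=manip.state();f=s["contact_force"]-f0;tan=f@[-np.sin(t),np.cos(t),0]
    d=s["tool_pos"][:2]-H
    print("%.1f %.1f tan %.1f rad %.1f z %.1f w %.4f"%(a,np.degrees(np.arctan2(d[1],d[0]))%360,tan,f@[np.cos(t),np.sin(t),0],f[2],s["gripper_width"]))
    if np.linalg.norm(f)>25 or (a>172 and tan<-8): print("stop");break
print(s["clock"])
E
```

```text
70.9 70.8 tan -0.1 rad -1.2 z 2.7 w 0.0161
74.9 74.7 tan 1.1 rad -0.4 z 3.5 w 0.0165
78.9 78.7 tan 0.4 rad -0.9 z 4.5 w 0.0162
82.9 82.8 tan 0.1 rad -0.6 z 4.0 w 0.0165
86.9 86.8 tan 0.6 rad -0.8 z 5.5 w 0.0164
90.9 90.8 tan -0.0 rad -0.5 z 3.5 w 0.0164
94.9 94.9 tan 1.0 rad -0.8 z 4.6 w 0.0167
98.9 98.9 tan 0.1 rad -0.2 z 4.2 w 0.0168
102.9 102.9 tan 1.2 rad -0.1 z 5.2 w 0.0163
106.9 107.0 tan 0.9 rad -0.4 z 4.3 w 0.0167
110.9 111.0 tan 0.1 rad -1.0 z 5.2 w 0.0165
114.9 115.0 tan 1.1 rad 0.1 z 5.4 w 0.0165
118.9 119.1 tan 1.2 rad 0.9 z 5.1 w 0.0160
122.9 123.1 tan 0.8 rad -0.0 z 5.2 w 0.0165
126.9 127.1 tan -0.1 rad 0.6 z 5.3 w 0.0160
130.9 131.2 tan 1.7 rad 0.3 z 5.7 w 0.0161
134.9 135.2 tan 1.3 rad 1.5 z 5.8 w 0.0165
138.9 139.2 tan 2.1 rad 1.0 z 6.3 w 0.0166
142.9 143.3 tan 0.1 rad 0.6 z 6.2 w 0.0164
146.9 147.3 tan 0.9 rad 0.5 z 5.4 w 0.0165
150.9 151.3 tan 1.7 rad -0.1 z 5.7 w 0.0169
154.9 155.3 tan 1.2 rad 0.9 z 6.5 w 0.0166
158.9 159.3 tan 1.0 rad 1.1 z 7.2 w 0.0165
162.9 163.3 tan 1.3 rad 0.5 z 6.9 w 0.0165
166.9 167.3 tan 0.8 rad 0.7 z 6.4 w 0.0166
170.9 171.4 tan 1.9 rad 0.8 z 7.3 w 0.0164
172.4 172.8 tan 2.3 rad 1.5 z 7.1 w 0.0166
173.9 174.3 tan 1.7 rad 1.4 z 6.4 w 0.0164
175.4 175.7 tan 0.7 rad 1.4 z 5.7 w 0.0160
176.9 177.3 tan 1.1 rad 1.8 z 5.5 w 0.0167
178.4 177.7 tan -4.1 rad 0.6 z 6.7 w 0.0163
179.9 177.9 tan -12.5 rad -0.1 z 6.2 w 0.0165
stop
35.0083
```

```bash
python3 - <<'E'
from h import *
manip.set_gripper(.045);s=manip.state();p=s["tool_pos"];print(s["contact_force"].round(1))
manip.move_linear([p[0],p[1],.17],.12)
c,T=look((.55,-.012),.20,1.57,.045,"e1",["keeper_knob","keeper_hinge","gear_large"])
cv2.imwrite("pics/end.png",c["image"]);Q=cloud(c,T).reshape(-1,3)
m=(np.hypot(Q[:,0]-.514,Q[:,1]+.0115)<.022)&(Q[:,2]>.105);print(cv2.minEnclosingCircle(Q[m][:,:2].astype(np.float32)*1000))
q=Q[np.hypot(Q[:,0]-.5376,Q[:,1]+.013)<.02];b=q[abs(q[:,1]+.013)>.011];b=b[(b[:,2]>.07)];print(np.percentile(b[:,2],[10,50,90]))
print(manip.state()["clock"])
E
```

```text
[0.1 0.3 0.5]
e1 [0.55  0.015 0.327] 37.8333
keeper_hinge 0.9 [ 0.5909 -0.0125  0.0846] [332. 150.]
gear_large 0.97 [ 0.536  -0.0097  0.0553] [260. 142.]
((512.395751953125, -19.8660888671875), 16.869421005249023)
[0.07969996 0.25951462 0.26222603]
37.9833
```

View pics/end.png

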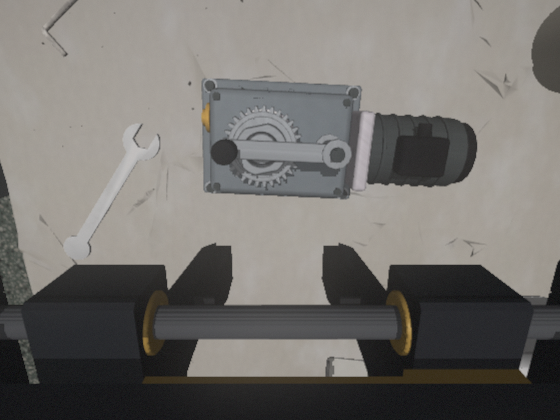

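The picture shows the keeper bar lying from the post at (337,153) over the gear at (262,147), with the knob at (223,152). The bar is on its stop and parallel to the unit's edges, and the robot is clear.

```bash
python3 -c "
from h import *
print(job.close_job())"
```

```text
the job is handed in; nothing more can be done
None
```

The larger gear is home on the shaft's shoulder with its tab in the keyway and the keeper bar is closed on its stop over it; the smaller gear was not touched, and I handed the job in at about 38 s.

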